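Take the red stirrer to the mixing beaker

ROBOT

A 6-joint arm with a two-finger parallel gripper is mounted at the origin on the work surface. World frame = base frame: x ahead of the robot, y to its left, z up, the work surface at z = 0. Lengths are in mm, angles in rad, forces in N, time in s.
With the tool pointing down it reaches from about 325 to 750 mm from the base axis. Payload 7.6 kg.
Tool frame: the origin (TCP) lies midway between the tips of the shut fingers; the grasp point (between the pads) lies 19 mm behind it; z points along the fingers, x is the direction in which the jaws open and shut, and the axes are right-handed (so a half turn about z gives the same grasp; the last joint's range is limited). The gripper opens to 85 mm and grips with 20 to 120 N. Pads are 22 mm wide; open, the fingers measure 114 mm over their backs; the gripper's body (76 mm by 85 mm) begins 54 mm behind the grasp point. The pads swing forward as they close: fully open they stand 13 mm farther back than shut.
Start: joints at [1.09, 0.052, 1.401, -0, 1.689, -0.07], TCP at [209.641, 481.348, 231.323] pointing down, gripper open.
Joint ranges: [-2.9, 2.9], [-0.91, 2.17], [0.12, 2.37], [-1.06, 4.2], [0.26, 2.73], [-2.93, 2.93]. Speed limits (rad/s): [2.57, 2.57, 3.01, 3.14, 3.14, 3.14].

INTERFACE

Orientations are given as a rotation vector (axis times angle).
In Python, from station import get_obs, read_camera, camera_params, finish_job gives the robot as it stands.
- The arm moves only by the tool jog_arm, never from a script. Its argument "targets" is a list of rows, each an object with "slide": the shift along the tool's x, y, z in m, a list of three; "roll": the turn about the tool's z in degrees; "grip": the gripper's target within -1 to 1 (shut at 1, half-way at 0, fully open at -1). In form: [{"slide": [tx, ty, tz], "roll": roll, "grip": grip}, ...]. A call has 1 to 20 rows; each row shifts and turns the commanded pose from where the row before left it, along the tool's axes as they then stand; what a row does not reach is not made up. A row lasts 1/12 s, in which the tool goes at most 41.7 mm and 7.16 degrees, less where a joint would pass 70% of its speed; a pose out of reach is approached as far as the arm can. A call with a gripper value outside its range is refused whole. The fingers move at their own pace and stop on an object; the grip force is fixed at half the most. Time passes only in rows, so rows that do not move let the fingers close. It gives the time, the measured TCP pose, the force and the opening at its end, in the units of the state.
- get_obs(): the state, without advancing time (a new reading comes with each control period).
- read_camera(name): name is "side" or "top"; returns (picture, depth): 400x640x3 uint8, red, green, blue; 400x640 float32, mm along the optical axis (not along the pixel's ray), 0 where there is no reading.
- camera_params(name): a dict with "intrinsics" (3x3 intrinsics, pixels), "origin" and "attitude" of the camera in the world. Camera axes: x right, y up, looking along -z (the intrinsics and any distortion apply to the point x, -y, -z); pixel columns grow to the right and rows downward; lengths in mm; the calibration is good to about 2 mm. A picture is of the moment at which its call begins. camera_params takes no time and is no camera call.
- finish_job(): hands the job in, once; it reports no verdict.
The state is a dict: "clock": time; "joint_positions": joint angles; "qvel": joint speeds; "effort": joint torques, N m; "tcp_pos": TCP position; "eef_rot": TCP orientation; "contact_force": force on the tool from outside, world axes, zero at the start; "torque": the same for the moment, N m; "grip_width": finger opening in mm.
Only numpy, scipy, OpenCV 4.12 (cv2) and the standard library are available. Lean on these libraries where they do the work, as an engineer would, in place of code of your own. Each camera call takes 0.05 s, during which the arm holds its last target.

TASK

Pull the red-handled stirring rod straight up out of the white holder block and stand it in the empty white mixing beaker, lowering its foot close to the beaker's floor before letting go, not dropping it in; it may then lean on the rim. Leave the blue and yellow stirrers standing in the holder, and keep the beaker upright and about where it is.

Things in the scene. Friction and masses are not known exactly. Their poses are not given: they have to be found in the camera images.
- stirrer_red: Stirring rod with the RED grip, to be moved. Upright round rod 150 mm long, about 60 g: steel foot disc 18 mm wide, 10 mm high; steel shaft 12 mm wide up to 95 mm; round plastic grip 18 mm wide from 95 to 150 mm, flat top. Origin: centre of the foot's underside; z runs up the rod. It starts upright in a well of the holder, foot 10 mm and top 160 mm above the table, grip clear above the block.
- stirrer_blue: The same rod with a BLUE grip, in another well; leave it. Origin and axes as for red. The holder is a fixed white block 70 x 260 mm, 60 mm high, with three round wells (24 mm wide, 50 mm deep) in a row along its length, 90 mm apart. The block's place and heading and which rod is in which well vary.
- stirrer_yellow: The same rod with a YELLOW grip, in the third well of the holder; leave it. Origin and axes as for the red one.
- beaker: Empty white round mixing beaker, loose on the table, about 350 g: 76 mm outer diameter, 85 mm high, straight walls 3 mm thick (70 mm inner diameter), floor 5 mm thick, open at the top. Origin: centre of its underside, on the table; z up. Two paint bottles (orange, green; 72 mm wide, 190 mm high) stand farther out to the left and right.
Things that resemble listed ones, but are neither listed nor needed, are in the scene too. Leave any green look-alike of the stirrer_blue alone.

How it is judged:
By the outcome, as a careful person would: the job done as asked, in the order asked, and still so for the second after the job is handed in, with the robot touching nothing.
It also fails if it takes over 48 s, if anything falls off the work surface, if the arm or the gripper's body presses on something with over 40 N, if the wrist force passes 120 N, or if a joint passes its speed limit or range.

## Working session

There is one attempt and no reset: what is moved stays moved. The work goes in short steps, Python scripts to look and compute and a tool call to move; the robot and the scene stay as the last step left them, time stands still between calls to the robot, and variables do not carry over. Pictures are saved under pics/ and viewed, and the job is handed in when it is done.

Besides the shell and the picture viewer there is one more tool, called after ">>>" as name(argument=value, ...), one argument or row to a line, values as JSON. jog_arm: Moves the arm, as the interface text tells. Its arguments: {"type":"object","properties":{"targets":{"type":"array"}},"required":["targets"]}

```bash
mkdir -p pics; ls; cat > h.py <<'E'
import numpy as np,cv2
from station import *
def grab(n,tag):
    p,d=read_camera(n); cv2.imwrite(f'pics/{tag}.png',p[:,:,::-1]); np.save(f'pics/{tag}.npy',d); return p,d
def w(n,u,v,z):
    c=camera_params(n);K=np.array(c['intrinsics'])
    if z is None: return None
    q=np.array([(u-K[0,2])/K[0,0]*z,-(v-K[1,2])/K[1,1]*z,-z])
    R=np.array(c['attitude'])
    return R@q+np.array(c['origin'])
E
python3 - <<'E'
from h import *
for n in('side','top'): print(camera_params(n)); grab(n,n+'0')
o=get_obs();print(o)
E
```

```text
pics
{'intrinsics': array([[374.93433467,   0.        , 318.72496753],
       [  0.        , 374.93433467, 200.01621348],
       [  0.        ,   0.        ,   1.        ]]), 'origin': array([  69.60392802, -526.89741888,  619.18301926]), 'attitude': array([ 0.83067904, -0.34386634, -0.71888279])}
{'intrinsics': array([[386.31865597,   0.        , 317.1709083 ],
       [  0.        , 386.31865597, 203.28741094],
       [  0.        ,   0.        ,   1.        ]]), 'origin': array([417.54513033, -40.80219332, 770.56416831]), 'attitude': array([ 0.17961264, -0.11589781, -1.54251707])}
{'clock': 0.1, 'joint_positions': array([ 1.08971970e+00,  5.27622294e-02,  1.40163006e+00, -2.09933101e-05,
        1.68859482e+00, -7.02873592e-02]), 'qvel': array([-1.62762291e-03, -2.51558169e-03, -1.48669995e-03,  9.48977101e-04,
        1.15934146e-03, -4.89382213e-05]), 'effort': array([ 1.60120097e-03, -3.82583177e+01, -3.60984635e+01, -2.70678993e-05,
        4.79583250e-03,  2.97809640e-05]), 'tcp_pos': array([209.50287244, 481.0926729 , 230.55922741]), 'eef_rot': array([ 2.62723613e+00,  1.72129086e+00, -1.89556544e-03]), 'contact_force': array([-0.49540958,  0.1197814 ,  0.49218189]), 'torque': array([0.04391641, 0.02685382, 0.0160157 ]), 'grip_width': 85.19650518267177}
```

View pics/side0.png

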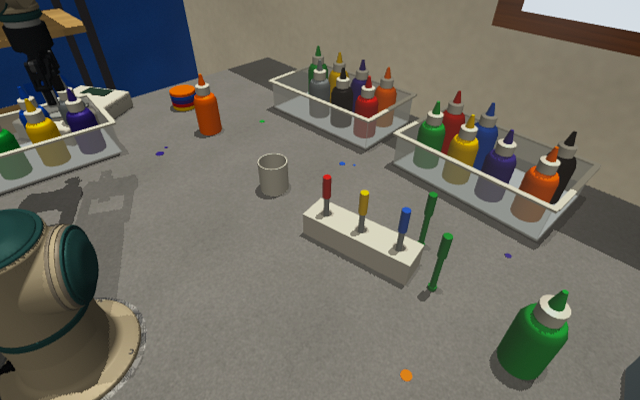

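View pics/top0.png

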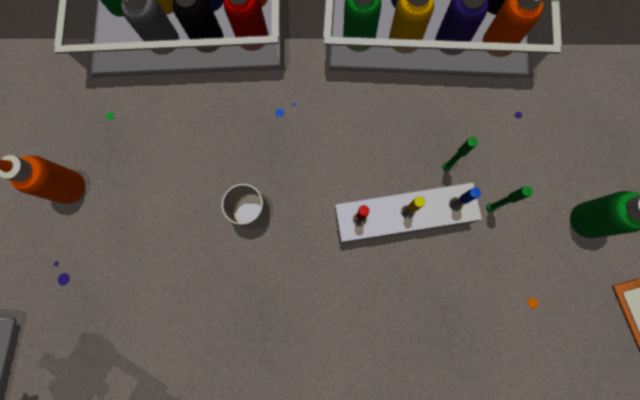

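Side view: the only red grip is at (326,187) in the end well of the holder. Yellow is at (363,203), blue at (404,222), and two green look-alikes stand at (429,215) and (440,262). The beaker is at (273,174). In the top view red is at (363,212), yellow at (419,203), blue at (473,195) and the beaker rim at (243,205). Only the rod at side (326,187) fits "red grip in holder". I'll confirm that in enlarged crops.

```bash
sed -i 's/R=np.array(c\[.attitude.\])/R=cv2.Rodrigues(np.array(c["attitude"]))[0]/' h.py
cat >> h.py <<'E'
def wz(n,u,v,Z):
    a=w(n,u,v,1.);o=np.array(camera_params(n)['origin']);d=a-o
    return o+d*(Z-o[2])/d[2]
def px(n,P):
    c=camera_params(n);K=np.array(c['intrinsics']);R=cv2.Rodrigues(np.array(c["attitude"]))[0]
    q=R.T@(np.array(P,float)-np.array(c['origin']));return K[0,2]+K[0,0]*q[0]/-q[2],K[1,2]-K[1,1]*q[1]/-q[2]
def crop(tag,u0,v0,W,H,s,out):
    i=cv2.imread(f'pics/{tag}.png')[v0:v0+H,u0:u0+W];cv2.imwrite(f'pics/{out}.png',cv2.resize(i,None,fx=s,fy=s,interpolation=cv2.INTER_CUBIC))
E
python3 - <<'E'
from h import *
crop('top0',210,150,290,110,2.7,'c_top')
crop('side0',240,140,200,150,4,'c_side')
E
```

```text
(no output)
```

View pics/c_top.png

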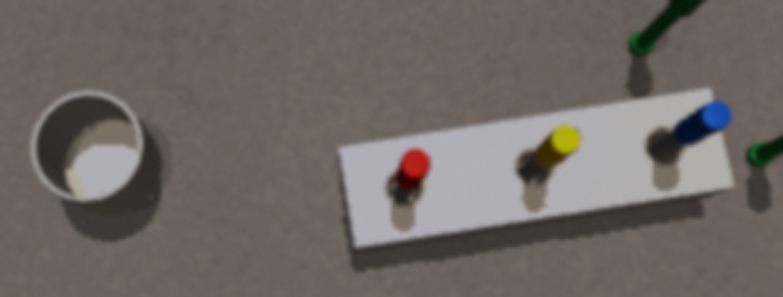

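View pics/c_side.png

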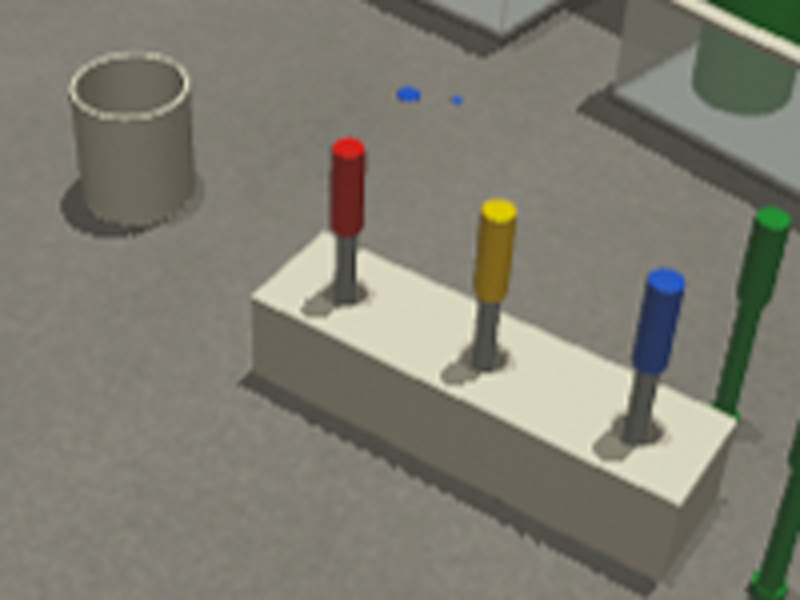

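The crop confirms it: red grip top at side px (327,177) and top px (363.5,210.6), standing in the end well. The beaker rim centre is at top px (242.4,204) and side px (272.4,161.4).

```bash
python3 - <<'E'
from h import *
np.set_printoptions(precision=1,suppress=True)
def T(u,v,s=2.7): return (u+.5)/s-.5+210,(v+.5)/s-.5+150
def S(u,v,s=4): return (u+.5)/s-.5+240,(v+.5)/s-.5+140
for n,t,s,Z in(('red',(415,164),(348,148),160),('yel',(566,139),(499,211),160),('blu',(716,116),(665,281),160),('bk',(88,146),(130,86),85)):
    print(n,wz('top',*T(*t),Z),wz('side',*S(*s),Z))
d=np.load('pics/top0.npy');u,v=T(415,164);print(w('top',u,v,d[int(round(v)),int(round(u))]))
for c in((340,148),(354,247),(712,88),(733,186)): print('hold',wz('top',*T(*c),60))
for c in((32,146),(144,146),(88,90),(88,201)): print('rim',wz('top',*T(*c),85))
print('floor',wz('top',*T(107,175),5))
c=cv2.Rodrigues(get_obs()['eef_rot'])[0];print(c)
E
```

```text
red [523.8 -88.5 160. ] [522.6 -89.5 160. ]
yel [ 540.6 -177.3  160. ] [ 539.  -177.9  160. ]
blu [ 556.1 -265.3  160. ] [ 554.7 -265.6  160. ]
bk [544.7 125.4  85. ] [543.9 125.2  85. ]
[523.9 -88.5 159.2]
hold [551.4 -44.5  60. ]
hold [483.1 -55.2  60. ]
hold [ 598.5 -300.3   60. ]
hold [ 530.4 -311.    60. ]
rim [544.  163.6  85. ]
rim [545.5  87.4  85. ]
rim [583.6 127.9  85. ]
rim [507.4 123.1  85. ]
floor [537.8 129.1   5. ]
[[ 0.4  0.9 -0. ]
 [ 0.9 -0.4 -0. ]
 [-0.  -0.  -1. ]]
```

Both views agree to about 1.5 mm, and the well spacing comes out at 90 mm as given. Red is at (523,-89) and the beaker at (544.5,125). I'll grip across the row, with tool x about 10° from world x. First the roll.

>>> jog_arm(
  targets=[
    {"slide": [0,0,-0.01],"roll": 7,"grip": -1},
    {"slide": [0,0,-0.01],"roll": 7,"grip": -1},
    {"slide": [0,0,-0.01],"roll": 7,"grip": -1},
    {"slide": [0,0,0],"roll": 7,"grip": -1},
    {"slide": [0,0,0],"roll": 7,"grip": -1},
    {"slide": [0,0,0],"roll": 7,"grip": -1},
    {"slide": [0,0,0],"roll": 7,"grip": -1},
    {"slide": [0,0,0],"roll": 7,"grip": -1},
    {"slide": [0,0,0],"roll": 0,"grip": -1},
    {"slide": [0,0,0],"roll": 0,"grip": -1},
  ],
)

```text
clock: 0.93
tcp_pos: [209.6, 481.2, 260.9]
eef_rot: [3.127, 0.292, -0.0]
contact_force: [-0.5, -0.3, -0.3]
grip_width: 85.1
```

```bash
cat >> h.py <<'E'
def to(P):
    o=get_obs();R=cv2.Rodrigues(o['eef_rot'])[0]
    print('t',round(o['clock'],2),'tcp',o['tcp_pos'].round(1),'slide mm',(R.T@(np.array(P)-o['tcp_pos'])).round(1),'xang',round(np.degrees(np.arctan2(R[1,0],R[0,0])),1),'zax',R[:,2].round(3),'F',o['contact_force'].round(1),'w',round(o['grip_width'],1),'q6',o['joint_positions'][5].round(2))
E
python3 -c "
from h import *
to([523.2,-89,240])"
```

```text
t 0.93 tcp [209.6 481.2 260.9] slide mm [202.6 618.4  21.2] xang 10.7 zax [-0.    -0.001 -1.   ] F [-0.5 -0.3 -0.3] w 85.1 q6 0.9
```

>>> jog_arm(
  targets=[
    {"slide": [0.01,0.03,0],"roll": 0,"grip": -1},
    {"slide": [0.01,0.03,0],"roll": 0,"grip": -1},
    {"slide": [0.01,0.03,0],"roll": 0,"grip": -1},
    {"slide": [0.01,0.03,0],"roll": 0,"grip": -1},
    {"slide": [0.01,0.03,0],"roll": 0,"grip": -1},
    {"slide": [0.01,0.03,0],"roll": 0,"grip": -1},
    {"slide": [0.01,0.03,0],"roll": 0,"grip": -1},
    {"slide": [0.01,0.03,0],"roll": 0,"grip": -1},
    {"slide": [0.01,0.03,0],"roll": 0,"grip": -1},
    {"slide": [0.01,0.03,0],"roll": 0,"grip": -1},
    {"slide": [0.01,0.03,0],"roll": 0,"grip": -1},
    {"slide": [0.01,0.03,0],"roll": 0,"grip": -1},
    {"slide": [0.01,0.03,0],"roll": 0,"grip": -1},
    {"slide": [0.01,0.03,0],"roll": 0,"grip": -1},
    {"slide": [0.01,0.03,0],"roll": 0,"grip": -1},
    {"slide": [0.01,0.03,0],"roll": 0,"grip": -1},
    {"slide": [0.01,0.03,0],"roll": 0,"grip": -1},
    {"slide": [0.01,0.03,0],"roll": 0,"grip": -1},
    {"slide": [0,0,0],"roll": 0,"grip": -1},
    {"slide": [0,0,0],"roll": 0,"grip": -1},
  ],
)

```text
clock: 2.6
tcp_pos: [484.9, -18.1, 260.7]
eef_rot: [-3.128, -0.287, 0.002]
contact_force: [-0.6, 0.9, -0.9]
grip_width: 85.5
```

```bash
python3 -c "
from h import *
to([523.2,-89,116])"
```

```text
t 2.6 tcp [484.9 -18.1 260.7] slide mm [ 24.9  76.8 144.6] xang 10.5 zax [-0.001  0.    -1.   ] F [-0.6  0.9 -0.9] w 85.5 q6 -0.3
```

>>> jog_arm(
  targets=[
    {"slide": [0.008,0.025,0],"roll": 0,"grip": -1},
    {"slide": [0.008,0.025,0],"roll": 0,"grip": -1},
    {"slide": [0.009,0.027,0],"roll": 0,"grip": -1},
    {"slide": [0,0,0],"roll": 0,"grip": -1},
    {"slide": [0,0,0.02],"roll": 0,"grip": -1},
    {"slide": [0,0,0.03],"roll": 0,"grip": -1},
    {"slide": [0,0,0.02],"roll": 0,"grip": -1},
    {"slide": [0,0,0],"roll": 0,"grip": -1},
    {"slide": [0,0,0],"roll": 0,"grip": -1},
  ],
)

```text
clock: 3.35
tcp_pos: [522.7, -87.0, 191.1]
eef_rot: [-3.127, -0.29, 0.003]
contact_force: [-0.2, -0.4, 0.0]
grip_width: 85.1
```

```bash
python3 -c "
from h import *
to([523.2,-89,116])
p,d=grab('side','side1');crop('side1',250,100,200,150,4,'c1')"
```

```text
t 3.35 tcp [522.7 -87.  191.1] slide mm [ 0.2  2.1 75.1] xang 10.6 zax [-0.002  0.001 -1.   ] F [-0.2 -0.4  0. ] w 85.1 q6 -0.42
```

View pics/c1.png

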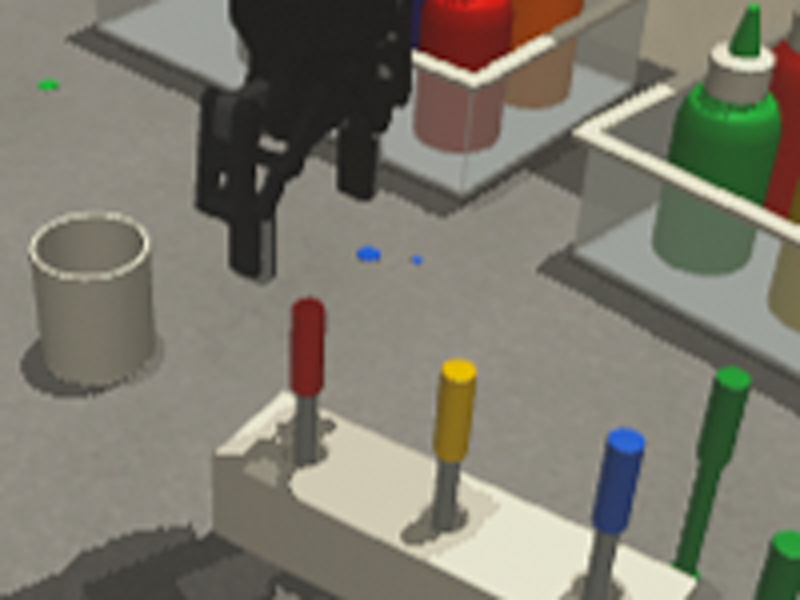

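The fingertips, at crop (252,278) and (357,197), straddle the line above the red rod (308,300). I'll descend 75 mm and then close.

>>> jog_arm(
  targets=[
    {"slide": [0,0.002,0.01],"roll": 0,"grip": -1},
    {"slide": [0,0,0.015],"roll": 0,"grip": -1},
    {"slide": [0,0,0.015],"roll": 0,"grip": -1},
    {"slide": [0,0,0.015],"roll": 0,"grip": -1},
    {"slide": [0,0,0.01],"roll": 0,"grip": -1},
    {"slide": [0,0,0.01],"roll": 0,"grip": -1},
    {"slide": [0,0,0],"roll": 0,"grip": -1},
    {"slide": [0,0,0],"roll": 0,"grip": -1},
  ],
)

```text
clock: 4.07
tcp_pos: [523.8, -90.1, 116.5]
eef_rot: [-3.128, -0.287, -0.0]
contact_force: [0.2, -0.1, -0.2]
grip_width: 85.2
```

>>> jog_arm(
  targets=[
    {"slide": [0,0,0],"roll": 0,"grip": -0.5},
    {"slide": [0,0,0],"roll": 0,"grip": 0},
    {"slide": [0,0,0],"roll": 0,"grip": 0.4},
    {"slide": [0,0,0],"roll": 0,"grip": 1},
    {"slide": [0,0,0],"roll": 0,"grip": 1},
    {"slide": [0,0,0],"roll": 0,"grip": 1},
    {"slide": [0,0,0],"roll": 0,"grip": 1},
    {"slide": [0,0,0],"roll": 0,"grip": 1},
    {"slide": [0,0,0],"roll": 0,"grip": 1},
    {"slide": [0,0,0],"roll": 0,"grip": 1},
    {"slide": [0,0,0],"roll": 0,"grip": 1},
    {"slide": [0,0,0],"roll": 0,"grip": 1},
  ],
)

```text
clock: 5.07
tcp_pos: [523.9, -90.2, 116.7]
eef_rot: [3.128, 0.286, 0.001]
contact_force: [0.3, 0.6, 2.8]
grip_width: 16.6
```

```bash
python3 -c "
from h import *
to([523.2,-89,116])
p,d=grab('side','side2');crop('side2',250,100,200,150,4,'c2')"
```

```text
t 5.07 tcp [523.9 -90.2 116.7] slide mm [-0.5 -1.3  0.7] xang 10.5 zax [ 0.001 -0.    -1.   ] F [0.3 0.6 2.8] w 16.6 q6 -0.42
```

View pics/c2.png

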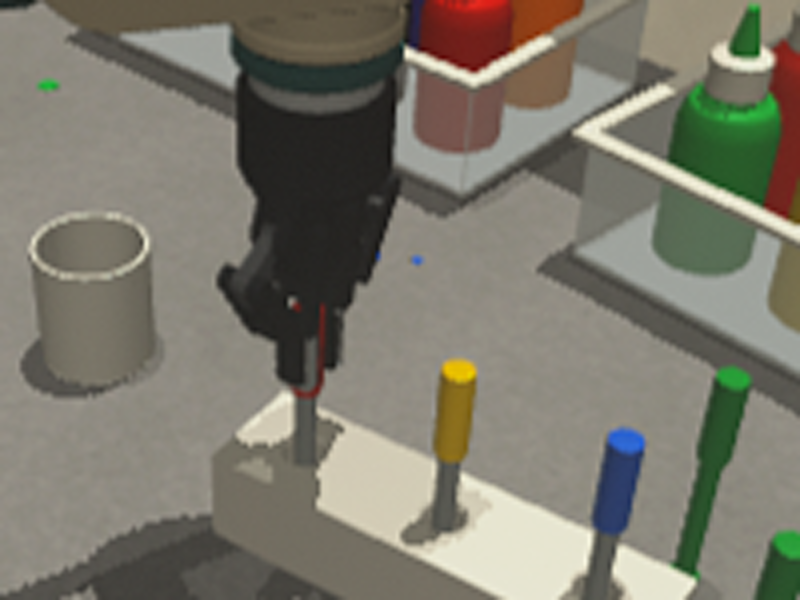

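The fingers hold the red grip (crop 308,370) at 16.6 mm, and the rod is still upright. Now I'll lift straight up.

>>> jog_arm(
  targets=[
    {"slide": [0,0,-0.003],"roll": 0,"grip": 1},
    {"slide": [0,0,-0.005],"roll": 0,"grip": 1},
    {"slide": [0,0,-0.008],"roll": 0,"grip": 1},
    {"slide": [0,0,-0.01],"roll": 0,"grip": 1},
    {"slide": [0,0,-0.01],"roll": 0,"grip": 1},
    {"slide": [0,0,-0.01],"roll": 0,"grip": 1},
    {"slide": [0,0,-0.01],"roll": 0,"grip": 1},
    {"slide": [0,0,-0.01],"roll": 0,"grip": 1},
    {"slide": [0,0,-0.01],"roll": 0,"grip": 1},
    {"slide": [0,0,-0.01],"roll": 0,"grip": 1},
    {"slide": [0,0,-0.01],"roll": 0,"grip": 1},
    {"slide": [0,0,-0.01],"roll": 0,"grip": 1},
    {"slide": [0,0,-0.01],"roll": 0,"grip": 1},
    {"slide": [0,0,-0.009],"roll": 0,"grip": 1},
    {"slide": [0,0,-0.005],"roll": 0,"grip": 1},
    {"slide": [0,0,0],"roll": 0,"grip": 1},
    {"slide": [0,0,0],"roll": 0,"grip": 1},
  ],
)

```text
clock: 6.53
tcp_pos: [523.7, -90.1, 246.3]
eef_rot: [-3.128, -0.286, -0.0]
contact_force: [-0.5, -0.1, -0.6]
grip_width: 16.4
```

```bash
python3 -c "
from h import *
to([544.5,125.3,247])
p,d=grab('side','side3');crop('side3',250,70,200,150,4,'c3')"
```

```text
t 6.53 tcp [523.7 -90.1 246.3] slide mm [  59.6 -208.1   -0.7] xang 10.5 zax [ 0.  0. -1.] F [-0.5 -0.1 -0.6] w 16.4 q6 -0.42
```

View pics/c3.png

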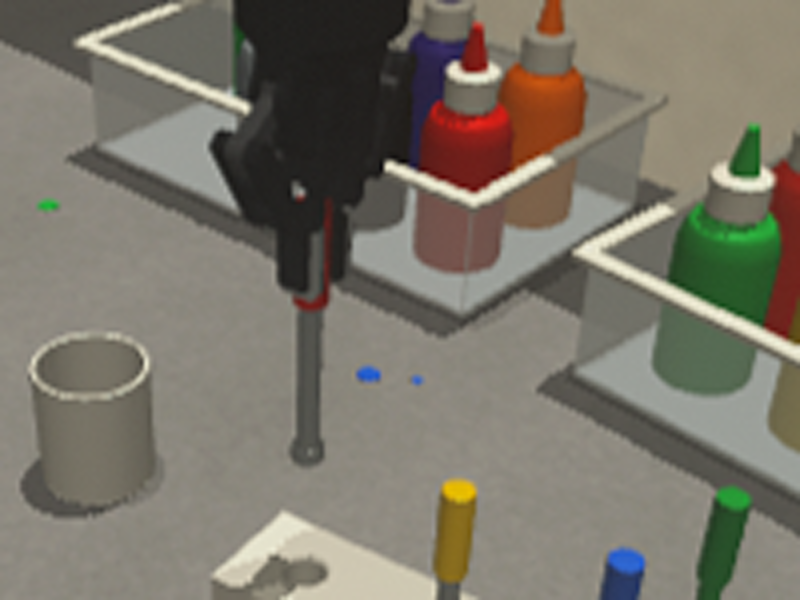

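The rod is out and hangs vertically, with its foot's lower edge at crop (307,465). I'll check the foot height for any slip in the grip.

```bash
python3 -c "
from h import *
for z in (110,125,135,140,150):
  u,v=px('side',[523.5,-90,z]); print(z,((u-250)*4),((v-70)*4))
"
```

```text
110 306.55415188828397 501.22922661821997
125 307.09520291800254 479.3699940803193
135 307.4631573472045 464.50411084660175
140 307.64936341126213 456.98112053583236
150 308.02632397813227 441.7513765075803
```

The foot is at z≈140, as expected with no slip, so TCP minus foot is 106.7 mm. I'll move it over the beaker.

>>> jog_arm(
  targets=[
    {"slide": [0.002,-0.006,0],"roll": 0,"grip": 1},
    {"slide": [0.004,-0.013,0],"roll": 0,"grip": 1},
    {"slide": [0.005,-0.018,0],"roll": 0,"grip": 1},
    {"slide": [0.006,-0.021,0],"roll": 0,"grip": 1},
    {"slide": [0.006,-0.021,0],"roll": 0,"grip": 1},
    {"slide": [0.006,-0.021,0],"roll": 0,"grip": 1},
    {"slide": [0.006,-0.021,0],"roll": 0,"grip": 1},
    {"slide": [0.006,-0.021,0],"roll": 0,"grip": 1},
    {"slide": [0.006,-0.021,0],"roll": 0,"grip": 1},
    {"slide": [0.005,-0.018,0],"roll": 0,"grip": 1},
    {"slide": [0.004,-0.014,0],"roll": 0,"grip": 1},
    {"slide": [0.003,-0.009,0],"roll": 0,"grip": 1},
    {"slide": [0.001,-0.004,0],"roll": 0,"grip": 1},
    {"slide": [0,0,0],"roll": 0,"grip": 1},
    {"slide": [0,0,0],"roll": 0,"grip": 1},
    {"slide": [0,0,0],"roll": 0,"grip": 1},
  ],
)

```text
clock: 7.92
tcp_pos: [544.9, 124.6, 246.3]
eef_rot: [3.128, 0.285, -0.0]
contact_force: [-0.2, -0.4, 0.3]
grip_width: 16.9
```

```bash
python3 -c "
from h import *
to([544.5,125.3,114])
p,d=grab('side','side4');crop('side4',180,70,200,150,4,'c4')
"
```

```text
t 7.92 tcp [544.9 124.6 246.3] slide mm [ -0.2  -0.8 132.3] xang 10.4 zax [-0. -0. -1.] F [-0.2 -0.4  0.3] w 16.9 q6 -0.02
```

View pics/c4.png

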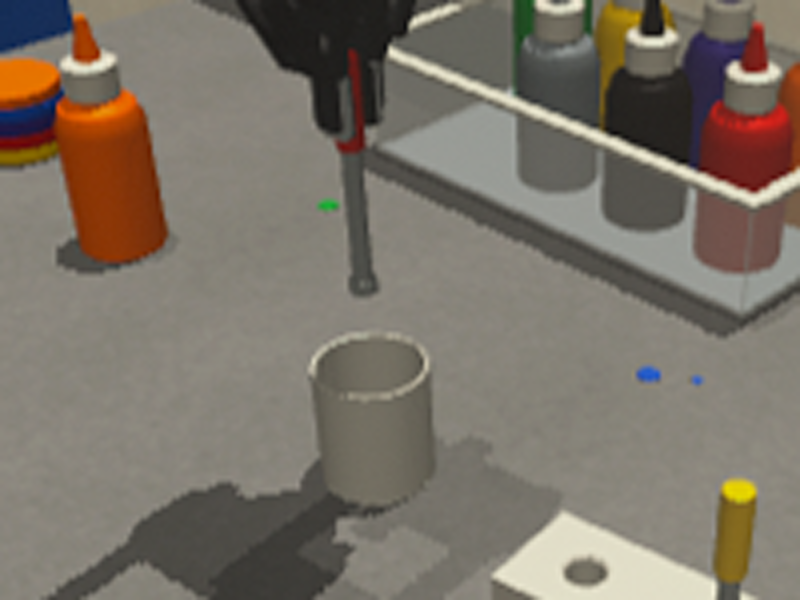

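The foot (crop 362,288) hangs above the rim centre (370,366), along the image vertical. I'll lower 127 mm, then make the last few mm slowly.

>>> jog_arm(
  targets=[
    {"slide": [0,0,0.005],"roll": 0,"grip": 1},
    {"slide": [0,0,0.01],"roll": 0,"grip": 1},
    {"slide": [0,0,0.012],"roll": 0,"grip": 1},
    {"slide": [0,0,0.012],"roll": 0,"grip": 1},
    {"slide": [0,0,0.012],"roll": 0,"grip": 1},
    {"slide": [0,0,0.012],"roll": 0,"grip": 1},
    {"slide": [0,0,0.012],"roll": 0,"grip": 1},
    {"slide": [0,0,0.012],"roll": 0,"grip": 1},
    {"slide": [0,0,0.01],"roll": 0,"grip": 1},
    {"slide": [0,0,0.01],"roll": 0,"grip": 1},
    {"slide": [0,0,0.008],"roll": 0,"grip": 1},
    {"slide": [0,0,0.006],"roll": 0,"grip": 1},
    {"slide": [0,0,0.004],"roll": 0,"grip": 1},
    {"slide": [0,0,0.002],"roll": 0,"grip": 1},
    {"slide": [0,0,0],"roll": 0,"grip": 1},
    {"slide": [0,0,0],"roll": 0,"grip": 1},
    {"slide": [0,0,0],"roll": 0,"grip": 1},
  ],
)

```text
clock: 9.38
tcp_pos: [545.2, 125.4, 119.9]
eef_rot: [-3.128, -0.286, -0.002]
contact_force: [-0.0, 0.5, -0.9]
grip_width: 16.7
```

```bash
python3 -c "
from h import *
to([544.5,125.3,113.5])
p,d=grab('side','side5');crop('side5',180,70,200,150,4,'c5')
"
```

```text
t 9.38 tcp [545.2 125.4 119.9] slide mm [-0.7 -0.1  6.4] xang 10.5 zax [ 0.001  0.    -1.   ] F [-0.   0.5 -0.9] w 16.7 q6 -0.02
```

View pics/c5.png

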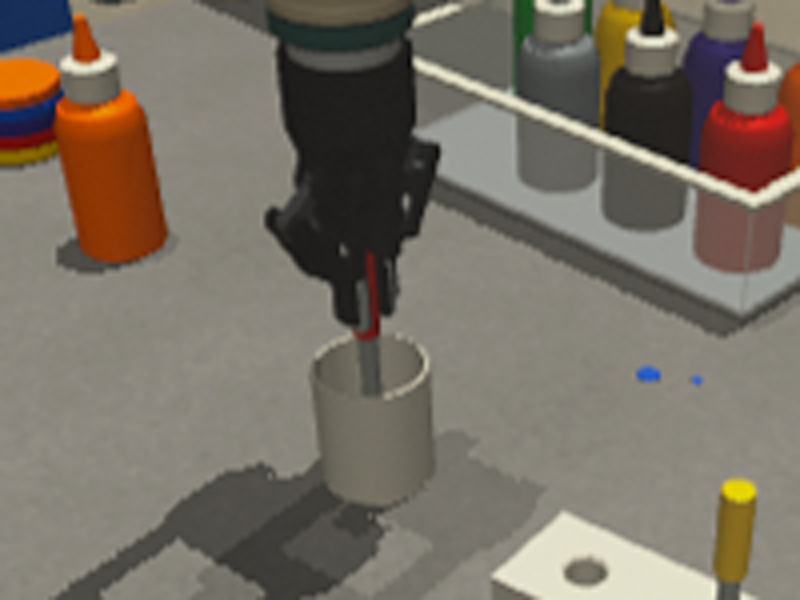

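The shaft enters at the middle of the beaker (crop 370,370) and the beaker hasn't moved. The foot is at about 13 mm and the beaker floor at 5 mm, so I'll step down while watching the force.

>>> jog_arm(
  targets=[
    {"slide": [0,0,0.002],"roll": 0,"grip": 1},
    {"slide": [0,0,0.002],"roll": 0,"grip": 1},
    {"slide": [0,0,0.002],"roll": 0,"grip": 1},
    {"slide": [0,0,0],"roll": 0,"grip": 1},
    {"slide": [0,0,0],"roll": 0,"grip": 1},
  ],
)

```text
clock: 9.85
tcp_pos: [544.7, 125.3, 113.0]
eef_rot: [-3.128, -0.286, 0.001]
contact_force: [0.4, -1.0, -0.2]
grip_width: 16.6
```

>>> jog_arm(
  targets=[
    {"slide": [0,0,0.001],"roll": 0,"grip": 1},
    {"slide": [0,0,0],"roll": 0,"grip": 1},
    {"slide": [0,0,0],"roll": 0,"grip": 1},
  ],
)

```text
clock: 10.1
tcp_pos: [544.9, 125.3, 112.3]
eef_rot: [-3.128, -0.286, -0.0]
contact_force: [-0.3, 0.5, -0.4]
grip_width: 16.8
```

The foot is about 1 mm above the floor with no contact force. I'll release gradually.

>>> jog_arm(
  targets=[
    {"slide": [0,0,0],"roll": 0,"grip": 0.55},
    {"slide": [0,0,0],"roll": 0,"grip": 0.5},
    {"slide": [0,0,0],"roll": 0,"grip": 0.4},
    {"slide": [0,0,0],"roll": 0,"grip": 0.3},
    {"slide": [0,0,0],"roll": 0,"grip": 0.3},
    {"slide": [0,0,0],"roll": 0,"grip": 0.3},
  ],
)

```text
clock: 10.6
tcp_pos: [544.9, 125.3, 112.3]
eef_rot: [-3.128, -0.286, -0.0]
contact_force: [-0.1, -0.2, 0.8]
grip_width: 30.1
```

```bash
python3 -c "
from h import *
to([544.5,125.3,113.5])
p,d=grab('side','side6');crop('side6',180,70,200,150,4,'c6')
"
```

```text
t 10.6 tcp [544.9 125.3 112.3] slide mm [-0.4 -0.  -1.2] xang 10.5 zax [ 0.  0. -1.] F [-0.1 -0.2  0.8] w 30.1 q6 -0.02
```

View pics/c6.png

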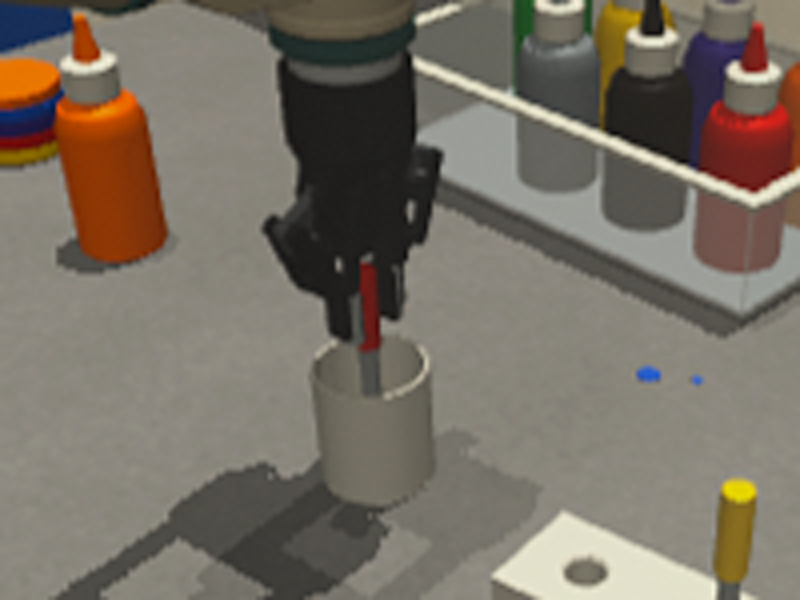

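The rod stands free and upright between the fingers (crop 370,305). I'll open fully and back off straight up.

>>> jog_arm(
  targets=[
    {"slide": [0,0,0],"roll": 0,"grip": 0},
    {"slide": [0,0,0],"roll": 0,"grip": -0.4},
    {"slide": [0,0,0],"roll": 0,"grip": -1},
    {"slide": [0,0,0],"roll": 0,"grip": -1},
    {"slide": [0,0,0],"roll": 0,"grip": -1},
    {"slide": [0,0,0],"roll": 0,"grip": -1},
    {"slide": [0,0,-0.005],"roll": 0,"grip": -1},
    {"slide": [0,0,-0.01],"roll": 0,"grip": -1},
    {"slide": [0,0,-0.015],"roll": 0,"grip": -1},
    {"slide": [0,0,-0.015],"roll": 0,"grip": -1},
    {"slide": [0,0,-0.02],"roll": 0,"grip": -1},
    {"slide": [0,0,-0.02],"roll": 0,"grip": -1},
    {"slide": [0,0,-0.02],"roll": 0,"grip": -1},
    {"slide": [0,0,-0.02],"roll": 0,"grip": -1},
    {"slide": [0,0,-0.01],"roll": 0,"grip": -1},
    {"slide": [0,0,-0.005],"roll": 0,"grip": -1},
    {"slide": [0,0,0],"roll": 0,"grip": -1},
    {"slide": [0,0,0],"roll": 0,"grip": -1},
  ],
)

```text
clock: 12.15
tcp_pos: [544.7, 125.2, 251.5]
eef_rot: [3.128, 0.286, -0.002]
contact_force: [-0.2, -0.2, -0.2]
grip_width: 85.0
```

```bash
python3 -c "
from h import *
to([544.5,125.3,250])
p,d=grab('side','side7');crop('side7',240,100,200,150,4,'c7')
print(px('side',[544.5,125.3,155]))
"
```

```text
t 12.15 tcp [544.7 125.2 251.5] slide mm [-0.1 -0.1  1.5] xang 10.5 zax [-0.001 -0.    -1.   ] F [-0.2 -0.2 -0.2] w 85.0 q6 -0.02
(np.float64(270.1737351768848), np.float64(136.9261845441905))
```

View pics/c7.png

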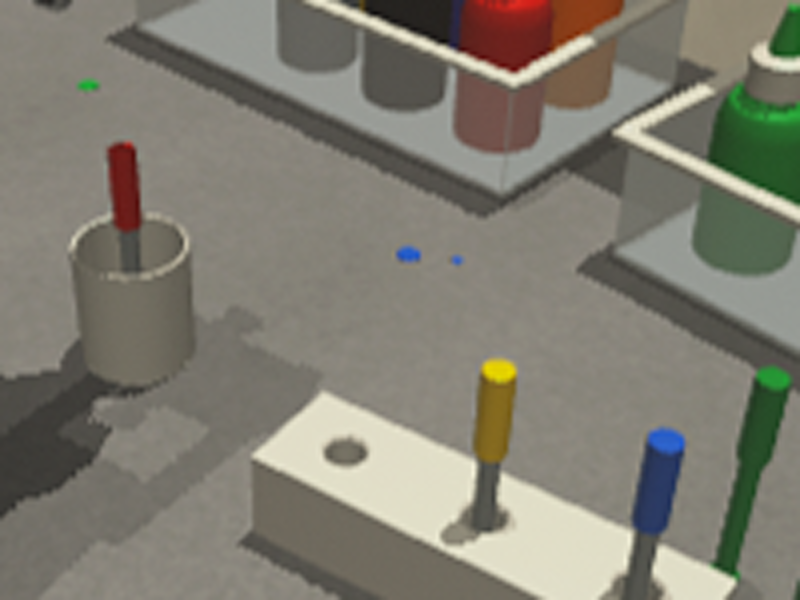

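The red rod stands upright in the beaker. Its top is at (270.4,137), against a predicted (270.2,136.9). The beaker rim is unchanged, yellow and blue are still in their wells, and the arm is clear. I'll hand it in.

```bash
python3 -c "
from station import *
print(finish_job())"
```

```text
the job is handed in; nothing more can be done
None
```

The red stirring rod is out of the holder and standing upright in the beaker, and I handed the job in at about 12 s of the 48 s allowed. I gripped the rod across the row, lifted it straight up 130 mm and lowered it until its foot was about 1 mm above the beaker floor. I then released it gradually and backed straight up.

- **Rod:** in the last side picture its top is within 0.3 pixel of where an upright rod at the beaker's centre should appear.
- **Rest of the scene:** the beaker is upright and has not moved. The blue and yellow stirrers are still in their wells, and the green look-alikes were left alone.
- **Robot:** it is clear of everything, with 85 mm of opening and no contact. Force readings stayed under about 3 N whenever they were checked.
- **Disagreements:** no check failed. The two cameras differed by up to about 1.6 mm. The gripper read 16.4–16.9 mm on the 18 mm grip, with no visible slip.

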